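Hang the wash basket on the draining stand's snap hook

ROBOT

A 6-joint arm with a two-finger parallel gripper is mounted at the origin on the work surface. World frame = base frame: x ahead of the robot, y to its left, z up, the work surface at z = 0. Lengths are in mm, angles in rad, forces in N, time in s.
With the tool pointing down it reaches from about 375 to 925 mm from the base axis. Payload 5.7 kg.
Tool frame: the origin (TCP) lies at the very end of the fingers, on their centre line; the grasp point (between the pads) lies 19 mm behind it; z points along the fingers, x is the direction in which the jaws open and shut, and the axes are right-handed (so a half turn about z gives the same grasp; the last joint's range is limited). The gripper opens to 85 mm and grips with 20 to 120 N. Pads are 22 mm wide; open, the fingers measure 114 mm over their backs; the gripper's body (76 mm by 85 mm) begins 54 mm behind the grasp point. The pads swing forward as they close: fully open they stand 13 mm farther back than shut.
Start: joints at [-1.43, 0.359, 1.51, -0, 1.272, -0.115], TCP at [151.798, -580.449, 231.267] pointing down, gripper open.
Joint ranges: [-2.97, 2.97], [-1.01, 2.36], [0.21, 2.38], [-0.96, 4.11], [0.2, 2.71], [-2.98, 2.98]. Speed limits (rad/s): [2.39, 2.39, 3.14, 3.14, 3.14, 3.14].

INTERFACE

Orientations are given as a 3x3 rotation matrix whose columns are the frame's x, y, z axes.
In Python, from workcell import arm, solver, readout, read_camera, cut_out gives the robot as it stands. Calls block until the motion is done:
- arm.move_to(position, orientation): joint-space move of the TCP to a pose.
- arm.move_linear(position, rotation=None, vel=150, guard=None): straight line of the TCP; rotation=None keeps the orientation; vel is the mean speed in mm/s. With guard (N) it stops when the force on the tool has changed by that much, and returns True; else False.
- arm.set_joints(angles): joint-space move.
- arm.open_gripper() and arm.gripper_close(grip_force=None): open the fingers fully, or close them until they stop; grip_force is the grip in N (None keeps the last).
- arm.dwell(seconds).
- solver.solve_ik(position, orientation): joint angles nearest the present ones, or None.
- readout.get_state(): the state.
- read_camera(name): name is "side" or "top" or "wrist"; returns a dict with "image" (400x640x3 uint8, red, green, blue), "depth" (400x640 float32, mm along the optical axis (not along the pixel's ray), 0 where there is no reading), "fx", "fy", "cx", "cy" (pixels), "dist" ([k1, k2, p1, p2, k3] as OpenCV has them; the pictures are not rectified), "R" (3x3) and "t" (3): a world point X has camera coordinates R X + t; the wrist camera has in their place "tool_from_camera" (4x4, takes a point from camera to tool coordinates, whose origin is the TCP and whose axes are the tool frame's). Camera axes: x right, y down, z forward; pixel columns grow to the right and rows downward; lengths in mm; the calibration is good to about 2 mm. A picture is of the moment at which its call begins: read the wrist's pose just before it.
A pose or a line that the arm cannot do raises arm.PlanningError and nothing moves.
- arm.job_done(): hands the job in, once; it reports no verdict.
Trained networks look in the newest picture that a camera, given by its name, has taken for a name from the list of things; names that differ only in an ending like _2 or _b are one class to them, and where a whole thing is asked for, a point or a joint stands for the part that bears it (a point fixed in the world has none). Each returns a list of dicts, best first, with "confidence" (0 to 1); they miss things now and then, are a little off and sometimes report something else, mostly with a low value. They report only what shows in the picture. A call takes as long as a camera call.
- cut_out(name, camera): "region" (400x640 bool, what is visible of it) and "xy" ([column, row] in pixels, amid what is visible of it).
The state is a dict: "time": time; "joints": joint angles; "qvel": joint speeds; "joint_efforts": joint torques, N m; "ee_pos": TCP position; "eef_rot": TCP orientation; "ft_force": force on the tool from outside, world axes, zero at the start; "torque": the same for the moment, N m; "finger_gap": finger opening in mm.
Only numpy, scipy, OpenCV 4.12 (cv2) and the standard library are available. Lean on these libraries where they do the work, as an engineer would, in place of code of your own. Each camera call takes 0.05 s, during which the arm holds its last target.

TASK

Pick up the small steel wash basket by its black grip and hang it by its lifting ring on the snap hook of the draining stand: push the sprung gate inward with the ring, pass the ring over the nose and lower it into the bottom of the hook, so that the gate snaps shut and the basket hangs there freely and still. Be gentle with the hook: never push on it with the basket harder than 18 N, and leave the other things on the bench alone.

Things in the scene. Friction and masses are not known exactly. Their poses are not given: they have to be found in the camera images.
- basket: Open steel basket holding a few fittings, 0.15 to 0.29 kg. Origin on its underside, straight below the ring; z up. Box 90 (x) x 70 (y) x 42 mm high, its middle at x = +10 mm. A stem rises from the origin to the ring. A flat arm (33 to 39 mm high) runs to -x and carries the grip. Centre of mass close below the ring, 110 mm from the grip: hold firmly (80 N or more) or it pitches in the fingers.
- ring (a point): Centre of the basket's rigid lifting ring, 100 mm above the underside. The ring stands upright in the basket's y-z plane (one looks through its hole along x): round wire 7 mm thick, hole 36 mm, outside 50 mm; the middle of the wire at the top is 21.5 mm above this point.
- grip (a point): Where to hold the basket: on its black upright grip plate, 26 (x) x 10 (y) x 52 mm high, whose top is 14 mm above this point; the ring's centre is 110 mm to +x and 28 mm higher. Pinch it across y from above.
- stand: Fixed draining stand. Origin on the bench under the middle of its black drip tray (240 x 200 x 18 mm high). Post at x = +128 mm; clamped to it, a level rod 300 mm high reaches to -x. From its end hangs the steel snap hook, a closed loop of 8 mm bar in the stand's x-z plane at y = 0, 38 mm wide, 96 mm tall, gate on the -x side. The ring goes in moving to +x, then down.
- hook_mid (a point): Fixed point of the stand at x = -25, y = 0, z = 191 mm: where the tip of the hook's short upright nose is if its rod is clamped mid-range. The rod was slid and clamped by hand: the real hook is up to 50 mm to either side of this along the stand's x, and that is NOT measured (see or feel it). Height and y are true. The clamp does not yield to forces below 25 N.
- bend_mid (a point): Fixed point of the stand: top of the bar at the lowest point of the hook's bottom bend if its rod is mid-range (same unmeasured shift along x). 169 mm high, 22 mm below the nose's tip, 15 mm to +x of the nose's centre line. 22 mm are free between nose and back bar. The ring hangs here with its centre 18 mm lower, the gate shut above its wire.
- gate (a joint): Sprung gate, rad: 0 shut, opens inward (stand's +x), stop 0.75. A 7 mm bar, 36.5 mm long, from its pivot 231 mm high down to just above the nose. Pushed by the ring's top wire with the wire's middle 196 to 200 mm high it takes 2 to 4 N, near 0.6 rad bears down on the wire (about 6 N), then snaps shut behind it. The rigid back bar then stops the wire's middle 22.5 mm past the nose's centre line.
- wrench: steel wrench lying flat in front; bystander, leave alone
- gasket: black rubber gasket ring, 50 mm across, 7 mm high, lying flat; bystander, leave alone. Origin under its middle.
- beaker: glass beaker, 70 mm across, 90 mm high; bystander, leave alone. Origin under its middle.
- media_bottle: glass bottle with screw cap, 86 mm across, 170 mm high; bystander, leave alone. Origin under its middle.
- jar: small amber jar, 60 mm across, 80 mm high; bystander, leave alone. Origin under its middle.
- impeller: loose six-blade stirrer impeller, 72 mm across, 30 mm high; bystander, leave alone. Origin under its middle.
- tip_box: grey closed plastic box 85 x 120 x 60 mm high; bystander, leave alone. Origin under its middle.

How it is judged (in metres and radians):
On the way, in this order (a step that is already met when the one before it is completed fails the run):
1. the basket is lifted off the bench (height (world z) of basket above 0.03 m and contact force between basket and stand below 0.1 N), for 0.2 s.
2. the basket's ring presses the gate inward (over 0.35 rad) (value of joint gate above 0.35 rad and contact force between basket and stand above 0.5 N), for 0.05 s.
At the end, for the whole second after the job is handed in: Ring in the hook's bottom bend: its centre in the stand's frame 143 to 161 mm high, within 20 mm of y = 0, x -72 to +52 mm; gate shut (under 0.08 rad); basket carried by the hook (over 0.5 N), within 0.35 rad of upright, at rest (under 0.04 m/s, 0.5 rad/s) (value of joint gate below 0.08 rad and z of ring in the frame of stand between 0.143 and 0.161 m and x of ring in the frame of stand between -0.072 and 0.052 m and y of ring in the frame of stand between -0.02 and 0.02 m and contact force between basket and stand above 0.5 N and angle between basket's own z axis and vertical below 0.35 rad and linear speed of basket below 0.04 m/s and angular speed of basket below 0.5 rad/s); the robot touches nothing.
It fails at once if the basket pushes on the stand or its hook with more than 18 N (contact force between basket and stand above 18 N).
It fails at once if a bystander is moved by more than 30 mm (distance of any of wrench, gasket, beaker, media_bottle, jar, impeller, tip_box from where it was at the start of the episode above 0.03 m).
It also fails if it takes over 61 s, if anything falls off the work surface, if the arm or the gripper's body presses on something with over 40 N, if the wrist force passes 120 N, or if a joint passes its speed limit or range.

## Working session

There is one attempt and no reset: what is moved stays moved. The work goes in short steps, each a Python script; the robot and the scene stay as the last script left them, time stands still between calls to the robot, and variables do not carry over. Pictures are saved under pics/ and viewed, and the job is handed in when it is done.

```bash
ls; mkdir -p pics
cat > h.py <<'E'
import numpy as np, cv2
from workcell import arm, solver, readout, read_camera, cut_out
def save(c,n): cv2.imwrite('pics/'+n,c['image'][:,:,::-1])
def world(c,u,v,d,ee=None):
    K=np.array([[c['fx'],0,c['cx']],[0,c['fy'],c['cy']],[0,0,1.]])
    p=cv2.undistortPoints(np.array([[u,v]],float).T.reshape(-1,1,2) if np.ndim(u)==0 else np.stack([u,v],1).astype(float).reshape(-1,1,2),K,np.array(c['dist'],float)).reshape(-1,2)
    d=np.atleast_1d(d)
    X=np.c_[p*d[:,None],d]
    if 'R' in c: return (X-c['t'])@np.array(c['R'])
    T=np.array(c['tool_from_camera']); X=X@T[:3,:3].T+T[:3,3]
    pos,R=ee
    return X@np.array(R).T+np.array(pos)
def proj(c,P):
    K=np.array([[c['fx'],0,c['cx']],[0,c['fy'],c['cy']],[0,0,1.]])
    return cv2.projectPoints(np.atleast_2d(P).astype(float),cv2.Rodrigues(np.array(c['R'],float))[0],np.array(c['t'],float),K,np.array(c['dist'],float))[0].reshape(-1,2)
E
python3 - <<'E'
from h import *
for n in ['side','top']:
    c=read_camera(n); save(c,n+'0.png'); np.savez(n+'0.npz',**c)
    print(n,c['fx'],np.round(-np.array(c['R']).T@c['t']),np.round(c['R'],2).tolist())
    for nm in ['basket','grip','ring','stand','gate','wrench','gasket','beaker','media_bottle','jar','impeller','tip_box']:
        for r in cut_out(nm,n)[:1]:
            m=r['region']&(c['depth']>0); v,u=np.nonzero(m)
            if len(u)==0: continue
            W=world(c,u,v,c['depth'][v,u]); print(nm,round(r['confidence'],2),np.round(r['xy']),m.sum(),np.round(np.percentile(W,[2,50,98],axis=0)).tolist())
print(readout.get_state())
E
```

```text
pics
side 429.33406763553586 [ 171.  883. 1142.] [[-0.89, -0.46, 0.02], [-0.34, 0.64, -0.69], [0.3, -0.62, -0.72]]
basket 0.94 [350. 156.] 685 [[504.0, -381.0, -4.0], [619.0, -309.0, 29.0], [678.0, -252.0, 112.0]]
grip 0.59 [347. 156.] 681 [[504.0, -375.0, -4.0], [617.0, -309.0, 29.0], [678.0, -253.0, 112.0]]
ring 0.61 [350. 159.] 637 [[504.0, -337.0, -4.0], [617.0, -305.0, 29.0], [676.0, -252.0, 102.0]]
stand 0.57 [270. 236.] 4989 [[552.0, 45.0, -4.0], [688.0, 185.0, 4.0], [813.0, 282.0, 312.0]]
wrench 0.63 [370. 243.] 289 [[373.0, -63.0, -4.0], [395.0, 22.0, 4.0], [424.0, 105.0, 9.0]]
gasket 0.53 [346. 206.] 85 [[503.0, -87.0, -2.0], [525.0, -64.0, 3.0], [549.0, -37.0, 9.0]]
beaker 0.9 [291. 171.] 435 [[730.0, -132.0, 1.0], [761.0, -86.0, 57.0], [794.0, -65.0, 88.0]]
media_bottle 0.78 [358. 132.] 705 [[604.0, -439.0, 1.0], [633.0, -397.0, 93.0], [678.0, -374.0, 170.0]]
jar 0.56 [306. 163.] 321 [[716.0, -208.0, 1.0], [737.0, -169.0, 54.0], [769.0, -155.0, 81.0]]
tip_box 0.77 [240. 332.] 1630 [[536.0, 441.0, 7.0], [577.0, 504.0, 58.0], [631.0, 559.0, 63.0]]
top 385.83587155266474 [ 4
[... 1264 characters left out ...]
7249405e+00, -1.15123101e-01]), 'qvel': array([ 7.51125128e-06, -5.73341431e-04,  8.61461962e-04, -7.18025398e-04,
        7.61427665e-04, -2.78089449e-03]), 'joint_efforts': array([ 2.38017848e-03, -5.27584791e+01, -2.79039788e+01,  1.31073477e-05,
        1.54700258e-03,  1.42566918e-06]), 'ee_pos': array([ 151.79836621, -580.44820299,  231.26734097]), 'eef_rot': array([[ 2.53041807e-01, -9.67455345e-01, -1.70788744e-05],
       [-9.67455339e-01, -2.53041807e-01,  1.00545780e-04],
       [-1.01595222e-04, -8.91923768e-06, -9.99999995e-01]]), 'ft_force': array([ 0.18674555, -0.94421552,  0.94001534]), 'torque': array([-0.03324765,  0.02014952, -0.00165298]), 'finger_gap': 85.60013343180094}
```

Run:
```python
import cv2,numpy as np
for n,(x,y,w,h) in dict(side=(170,80,260,195),top=(180,60,340,255)).items():
    c=np.load(n+'0.npz'); im=c['image'][y:y+h,x:x+w,::-1]
    cv2.imwrite(f'pics/{n}0z.png',cv2.resize(im,(800,600),interpolation=cv2.INTER_CUBIC))
```

```text
(no output)
```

View pics/side0z.png

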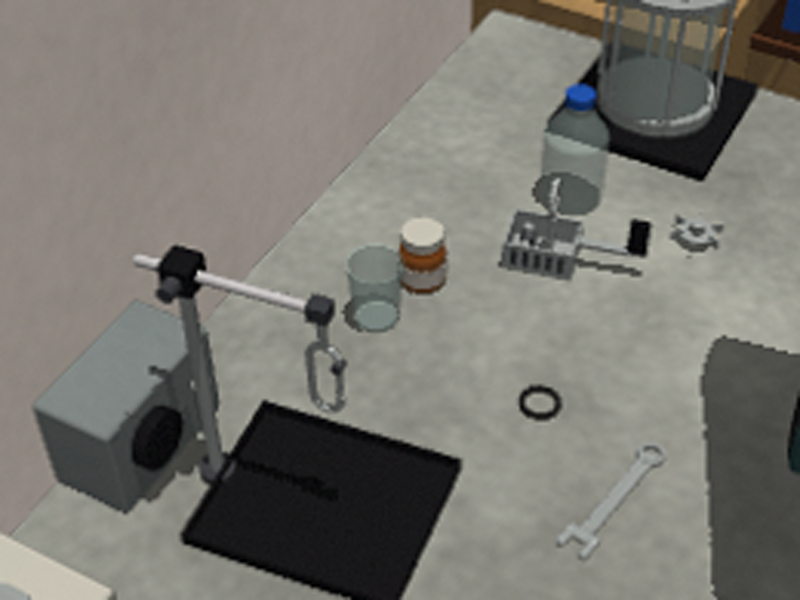

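View pics/top0z.png

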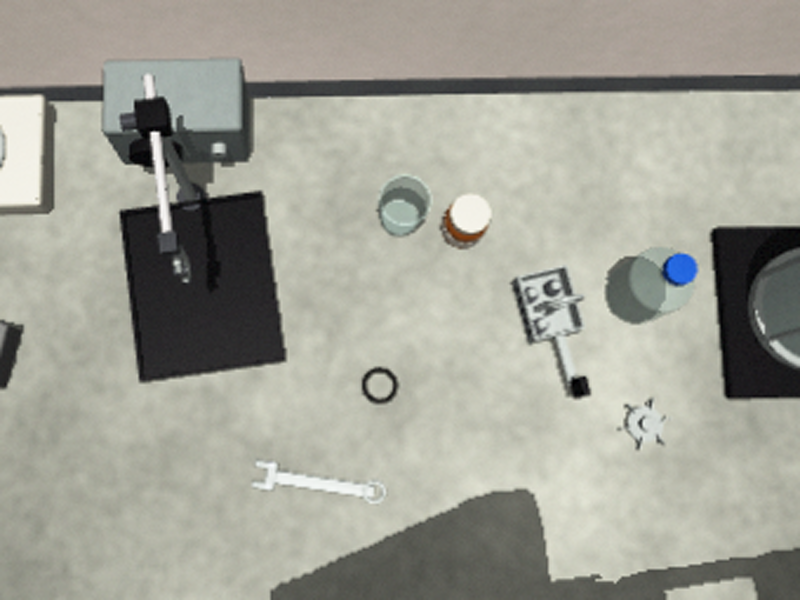

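Run:
```python
from h import *
for n in ['top','side']:
    c=dict(np.load(n+'0.npz')); d=c['depth']; v,u=np.nonzero(d>0); W=world(c,u,v,d[v,u])
    rgb=c['image'][v,u].astype(int)
    def show(nm,m): 
        if m.sum(): print(n,nm,m.sum(),np.round(np.percentile(W[m],[2,50,98],axis=0),1).tolist(), 'mean',np.round(W[m].mean(0),1))
    dark=rgb.max(1)<60
    box=(W[:,0]>480)&(W[:,0]<700)&(W[:,1]>-345)&(W[:,1]<-230)
    show('grip',box&dark&(W[:,2]>45)&(W[:,2]<100)&(W[:,0]<540))
    show('ring',box&(W[:,2]>92)&(W[:,0]>560)&(W[:,2]<130))
    b=box&(W[:,2]>33)&(W[:,2]<50)&(W[:,0]>560); show('boxtop',b)
    print(cv2.minAreaRect(W[b][:,:2].astype(np.float32)))
    tr=(W[:,0]>500)&(W[:,0]<830)&(W[:,1]>30)&(W[:,1]<330)&dark
    show('tray',tr&(W[:,2]<40)); 
    q=tr&(W[:,2]<40); print(cv2.minAreaRect(W[q][:,:2].astype(np.float32)))
    st=(W[:,0]>500)&(W[:,0]<900)&(W[:,1]>30)&(W[:,1]<330)
    show('rod',st&(W[:,2]>280)&(W[:,2]<340))
    q=st&(W[:,2]>292)&(W[:,2]<330)&~dark
    x=W[q]; print('rodfit',np.round(np.polyfit(x[:,0],x[:,1],1),3))
    show('hook',st&(W[:,2]>150)&(W[:,2]<270)&(W[:,0]<760))
    m=st&(W[:,2]>150)&(W[:,2]<270)&(W[:,0]<760)
    for z in range(150,270,10):
        k=m&(W[:,2]>=z)&(W[:,2]<z+10)
        if k.sum(): print(z,k.sum(),np.round(W[k].min(0)),np.round(W[k].max(0)),np.round(W[k].mean(0)))
```

```text
top grip 48 [[503.9, -324.0, 51.9], [514.7, -316.7, 82.1], [526.0, -312.3, 88.4]] mean [ 515.1 -316.9   76.4]
top ring 41 [[615.6, -317.0, 96.5], [620.9, -290.9, 120.1], [627.6, -273.0, 129.1]] mean [ 621.3 -292.6  118.1]
top boxtop 206 [[563.2, -333.8, 33.3], [617.1, -301.6, 40.2], [679.9, -255.9, 46.1]] mean [ 621.4 -295.6   39.8]
((618.9976806640625, -298.2294006347656), (117.6243896484375, 68.7446517944336), 12.648645401000977)
top tray 4218 [[556.0, 79.3, 1.1], [665.2, 173.1, 6.4], [791.6, 276.7, 20.2]] mean [669.3 176.2   7.2]
((684.48486328125, 178.67010498046875), (265.5738525390625, 198.5207977294922), 6.978533744812012)
top rod 615 [[649.2, 166.6, 294.5], [781.8, 185.6, 308.1], [840.6, 223.1, 320.3]] mean [755.8 188.3 309.4]
rodfit [ 0.166 64.482]
top hook 78 [[638.4, 165.8, 167.9], [647.1, 172.9, 233.0], [673.0, 179.3, 259.7]] mean [652.2 172.9 218.7]
160 4 [661. 172. 166.] [669. 173. 169.] [665. 173. 168.]
170 12 [641. 172. 170.] [670. 180. 179.] [660. 174. 175.]
180 6 [641. 169. 180.] [674. 176. 190.] [656. 173. 186.]
190 3 [644. 169. 191.] [670. 177. 196.] [661. 174. 19
[... 1233 characters left out ...]
177.9, 220.9], [674.1, 183.0, 264.8]] mean [655.1 177.8 216.5]
160 19 [642. 173. 163.] [670. 183. 170.] [658. 178. 167.]
170 11 [639. 174. 172.] [673. 180. 179.] [654. 178. 176.]
180 11 [638. 172. 180.] [673. 183. 189.] [654. 178. 186.]
190 11 [640. 174. 191.] [673. 182. 199.] [663. 179. 196.]
200 12 [638. 173. 201.] [673. 182. 208.] [656. 177. 205.]
210 13 [639. 173. 210.] [672. 184. 219.] [655. 177. 214.]
220 12 [637. 174. 221.] [674. 182. 229.] [656. 179. 226.]
230 21 [636. 165. 232.] [675. 183. 239.] [650. 177. 234.]
240 17 [639. 173. 240.] [672. 183. 250.] [652. 177. 245.]
250 18 [645. 174. 250.] [667. 184. 259.] [656. 178. 254.]
260 10 [653. 173. 261.] [660. 181. 268.] [655. 177. 264.]
```

```bash
python3 - <<'E'
from h import *
from scipy.optimize import minimize
# tray refine, combine both cams, pixel-masked dark low points
for n in ['top','side']:
    c=dict(np.load(n+'0.npz')); d=c['depth']; v,u=np.nonzero(d>0); W=world(c,u,v,d[v,u])
    rgb=c['image'][v,u].astype(int)
    m=(rgb.max(1)<45)&(W[:,2]<28)&(W[:,0]>500)&(W[:,0]<830)&(W[:,1]>30)&(W[:,1]<330)
    P=W[m][:,:2]; cen=np.array([675,178.]);yaw=.12
    for it in range(10):
        R=np.array([[np.cos(yaw),-np.sin(yaw)],[np.sin(yaw),np.cos(yaw)]])
        L=(P-cen)@R; k=(abs(L[:,0])<126)&(abs(L[:,1])<106)
        # edges: for bins along each axis take extremes
        e=[]
        for ax,h in ((0,120),(1,100)):
            o=1-ax
            for b in np.arange(-80,81,8):
                s=k&(abs(L[:,o]-b)<4)
                if s.sum()>5: e+= [(ax,b,-1,L[s,ax].min()),(ax,b,1,L[s,ax].max())]
        res={}
        for ax in (0,1):
            for sg in (-1,1):
                A=np.array([(x[1],x[3]) for x in e if x[0]==ax and x[2]==sg]); 
                p=np.polyfit(A[:,0],A[:,1],1); p=np.polyfit(*A[abs(A[:,1]-np.polyval(p,A[:,0]))<4].T,1); res[ax,sg]=p
        sl=[-res[0,-1][0],res[1,-1][0],res[1,1][0]]
        cen=cen+R@np.array([(res[0,-1][1]+120) ,(res[1,-1][1]+res[1,1][1])/2]); yaw+=np.mean(sl)*.7
    print(n,cen,yaw,sl,{k:np.round(v,3) for k,v in res.items()})
    # rod & hook lines in the stand frame
    R=np.array([[np.cos(yaw),-np.sin(yaw)],[np.sin(yaw),np.cos(yaw)]])
    L=(W[:,:2]-cen)@R
    hk=(W[:,2]>160)&(W[:,2]<268)&(abs(L[:,0])<70)&(abs(L[:,1])<25)
    print('hook L',np.round(np.percentile(L[hk],[3,50,97],axis=0),1))
E
python3 - <<'E'
from h import *
yaw=.232
X=np.array([np.cos(yaw),np.sin(yaw),0]);Y=np.array([-np.sin(yaw),np.cos(yaw),0])
for s in (1,-1):
    R=np.c_[s*Y,np.cross([0,0,-1.],s*Y),[0,0,-1.]]
    print(s,solver.solve_ik([514,-317.5,190],R), solver.solve_ik([546,160,190],R))
print(read_camera('wrist')['tool_from_camera'])
E
```

```text
top [674.34765911 178.1697771 ] 0.12232155962060516 [np.float64(0.0022417854234497592), np.float64(0.00018832641356742876), np.float64(-0.002430194222179185)] {(0, -1): array([-2.0e-03, -1.2e+02]), (0, 1): array([-2.00000e-02,  1.14595e+02]), (1, -1): array([  0. , -97.1]), (1, 1): array([-2.00e-03,  9.71e+01])}
hook L [[-35.4  -7.7]
 [-27.6  -3.1]
 [ -2.6   4.5]]
side [669.32756902 178.65438779] 0.12450970200228899 [np.float64(-0.00457912890206911), np.float64(0.005108256324151934), np.float64(-0.0005293285035804769)] {(0, -1): array([ 5.0e-03, -1.2e+02]), (0, 1): array([-1.00000e-03,  1.19119e+02]), (1, -1): array([ 5.0000e-03, -9.9655e+01]), (1, 1): array([-1.0000e-03,  9.9655e+01])}
hook L [[-31.9  -3.9]
 [-15.1   1. ]
 [  4.3   5.8]]
1 [-6.67628151e-01  4.03235957e-01  1.54994458e+00 -4.44089210e-16
  1.18841212e+00 -2.47042448e+00] [ 1.63663579e-01  3.55337994e-01  1.62825502e+00 -4.44089210e-16
  1.15799964e+00 -1.63913275e+00]
-1 [-6.67628151e-01  4.03235957e-01  1.54994458e+00 -4.44089210e-16
  1.18841212e+00  6.71168176e-01] [ 1.63663579e-01  3.55337994e-01  1.62825502e+00 -4.44089210e-16
  1.15799964e+00  1.50245991e+00]
[[ 9.99999956e-01  8.58723228e-05 -2.82481113e-04  2.69414019e-01]
 [ 1.09740756e-05  9.45296455e-01  3.26212526e-01 -8.41572551e+01]
 [ 2.95041022e-04 -3.26212515e-01  9.45296413e-01 -1.43292542e+02]
 [ 0.00000000e+00  0.00000000e+00  0.00000000e+00  1.00000000e+00]]
```

```bash
cat >> h.py <<'E'
def Rg(yaw):
    Y=np.array([-np.sin(yaw),np.cos(yaw),0]); return np.c_[Y,np.cross([0,0,-1.],Y),[0,0,-1.]]
def fr(yaw): return np.array([[np.cos(yaw),-np.sin(yaw),0],[np.sin(yaw),np.cos(yaw),0],[0,0,1]])
def st(): 
    s=readout.get_state(); return s
def pr(t=''):
    s=st(); print(t,'t',round(s['time'],2),'ee',np.round(s['ee_pos'],1),'F',np.round(s['ft_force'],2),'T',np.round(s['torque'],2),'gap',round(s['finger_gap'],1)); return s
E
python3 - <<'E'
from h import *
arm.move_to([514,-317.5,170],Rg(.232)); s=pr()
c=read_camera('wrist'); save(c,'w1.png'); np.savez('w1.npz',**c)
d=c['depth']; v,u=np.nonzero(d>0); W=world(c,u,v,d[v,u],(s['ee_pos'],s['eef_rot']))
rgb=c['image'][v,u].astype(int); dark=rgb.max(1)<60
L=(W-[514,-317.5,0])@fr(.232)
near=(abs(L[:,0])<25)&(abs(L[:,1])<25)
def show(nm,m): print(nm,m.sum(),np.round(np.percentile(L[m],[2,50,98],axis=0),1).tolist(),L[m].mean(0).round(1))
show('griptop',near&(L[:,2]>78)&(L[:,2]<95)); show('grip',near&(L[:,2]>45)&(L[:,2]<95))
show('ring',(abs(L[:,0]-110)<25)&(L[:,2]>80)&(abs(L[:,1])<40))
show('box',(abs(L[:,0]-120)<60)&(L[:,2]>38)&(L[:,2]<46)&(abs(L[:,1])<55))
m=near&(L[:,2]>80)&(L[:,2]<95); print(cv2.minAreaRect(L[m][:,:2].astype(np.float32)))
E
```

```text
t 3.38 ee [ 513.8 -318.   170.1] F [-0.56 -0.69  0.84] T [-0.02 -0.01 -0.02] gap 85.6
griptop 392 [[-11.5, -10.7, 80.3], [-0.7, -5.7, 86.5], [13.0, -0.7, 87.9]] [-0.2 -5.7 86. ]
grip 512 [[-11.7, -10.7, 49.0], [-4.5, -5.6, 86.0], [12.8, -0.7, 87.9]] [-2.8 -5.6 80.6]
ring 1037 [[107.1, -29.7, 81.5], [109.1, -7.5, 108.8], [113.3, 14.9, 125.6]] [109.4  -7.5 105.8]
box 1114 [[62.2, -41.9, 38.4], [93.3, -7.2, 42.4], [165.2, 26.6, 44.3]] [106.7  -7.8  41.9]
((0.9265651702880859, -5.694141387939453), (10.01304817199707, 26.437108993530273), 89.29728698730469)
```

View pics/w1.png

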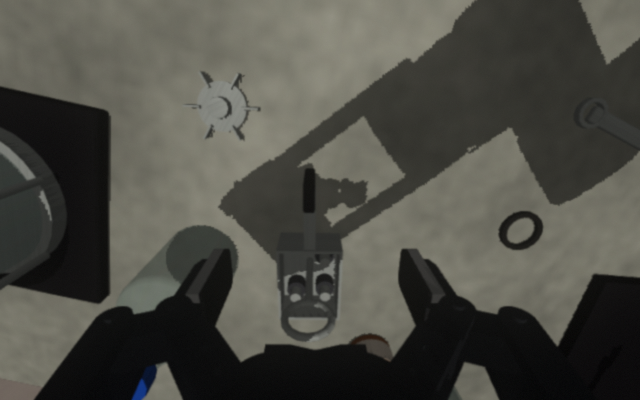

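Run:
```python
from h import *
R=Rg(.2155)
arm.move_linear([515.3,-322.3,100],R,vel=150)
arm.move_linear([515.3,-322.3,53],vel=100); pr()
arm.gripper_close(grip_force=100); pr('closed')
arm.move_linear([515.3,-322.3,125],vel=80); arm.dwell(.3)
s=pr('lift')
c=read_camera('wrist'); save(c,'w2.png'); np.savez('w2.npz',**c)
cut=cut_out('basket','wrist')
d=c['depth']; v,u=np.nonzero(d>0); L=world(c,u,v,d[v,u],(s['ee_pos'],s['eef_rot']))
L=(L-[*s['ee_pos'][:2],53+19+(s['ee_pos'][2]-53)-72])@fr(.2155)
def show(nm,m): print(nm,m.sum(),np.round(np.percentile(L[m],[2,50,98],axis=0),1).tolist(),L[m].mean(0).round(1))
show('ring',(abs(L[:,0]-110)<25)&(L[:,2]>80)&(abs(L[:,1])<40))
show('box',(abs(L[:,0]-120)<60)&(L[:,2]>34)&(L[:,2]<50)&(abs(L[:,1])<55))
t=read_camera('side'); save(t,'s2.png')
```

```text
t 4.66 ee [ 515.6 -322.5   53.4] F [-0.18 -0.25  0.23] T [ 0.01 -0.03  0.02] gap 85.5
closed t 5.34 ee [ 515.4 -322.4   53.3] F [-0.76 -0.18  3.44] T [ 0.07  0.06 -0.03] gap 8.9
lift t 6.69 ee [ 515.1 -322.2  124.6] F [-0.38  0.43 -2.48] T [-0.07  0.16 -0.01] gap 8.6Traceback (most recent call last):
  File "<stdin>", line 13, in <module>
  File "<stdin>", line 12, in show
    return _quantile_unchecked(
        a, q, axis, out, overwrite_input, method, keepdims, weights)
    return _ureduce(a,
                    func=_quantile_ureduce_func,
    ...<5 lines>...
                    overwrite_input=overwrite_input,
                    method=method)
    r = func(a, **kwargs)
    result = _quantile(arr,
                       quantiles=q,
    ...<2 lines>...
                       out=out,
                       weights=wgt)
    slices_having_nans = np.isnan(arr[-1, ...])
                                  ~~~^^^^^^^^^
IndexError: index -1 is out of bounds for axis 0 with size 0
```

View pics/w2.png

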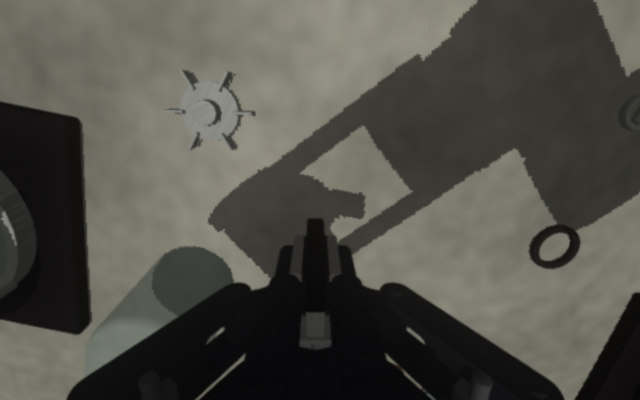

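Run:
```python
from h import *
arm.move_linear([492.3,156.2,129.5],Rg(.123),vel=180); arm.dwell(.4)
s=pr()
for n in ['side','top']:
    c=read_camera(n); np.savez(n+'3.npz',**c); 
    x,y,w,h=(220,140,160,120) if n=='side' else (200,110,160,120)
    cv2.imwrite(f'pics/{n}3.png',cv2.resize(c['image'][y:y+h,x:x+w,::-1],(800,600),interpolation=cv2.INTER_CUBIC))
    d=c['depth']; v,u=np.nonzero(d>0); W=world(c,u,v,d[v,u])
    L=(W-[656.1,176.4,0])@fr(.123)
    m=(L[:,0]>-75)&(L[:,0]<40)&(abs(L[:,1])<40)&(L[:,2]>120)&(L[:,2]<225)
    print(n)
    for z in range(120,225,6):
        for nm,k in (('ring',m&(L[:,0]<-32)),('hook',m&(L[:,0]>-32))):
            k=k&(L[:,2]>=z)&(L[:,2]<z+6)
            if k.sum(): print(z,nm,k.sum(),L[k].min(0).round(),L[k].max(0).round(),L[k].mean(0).round(1))
```

```text
t 10.0 ee [492.3 156.1 129.5] F [ 0.24 -0.88 -1.6 ] T [-0.02  0.16 -0.03] gap 8.5
side
120 ring 4 [-66.   1. 120.] [-56.  38. 125.] [-59.3  12.8 122.3]
126 ring 3 [-59.   3. 126.] [-55.   8. 128.] [-56.5   5.2 127.1]
132 ring 2 [-59.   5. 135.] [-56.   6. 136.] [-57.3   5.2 135.4]
138 ring 4 [-59.   1. 139.] [-55.   5. 142.] [-56.7   3.4 140.1]
144 ring 1 [-58.   1. 150.] [-58.   1. 150.] [-57.6   1.1 149.8]
150 ring 6 [-59. -11. 150.] [-54.  11. 156.] [-57.2   2.5 154.3]
156 ring 14 [-60. -15. 156.] [-53.  19. 161.] [-57.   -3.8 159.1]
156 hook 1 [  3.  -4. 161.] [  3.  -4. 161.] [  3.   -3.6 160.8]
162 ring 9 [-59. -22. 164.] [-53.  25. 168.] [-56.4  -3.8 166.2]
162 hook 11 [-12.  -2. 162.] [  9.   4. 167.] [ -0.7   1.3 165.5]
168 ring 4 [-59. -21. 172.] [-56.  26. 173.] [-57.7   3.6 172.5]
168 hook 9 [-16.  -0. 168.] [ 13.   6. 174.] [  2.2   1.8 171. ]
174 ring 6 [-60. -19. 174.] [-54.  27. 179.] [-56.7   3.5 176.9]
174 hook 8 [-15.  -2. 174.] [ 15.   4. 178.] [ -0.4   1.2 175.3]
180 ring 5 [-59. -14. 183.] [-55.  26. 186.] [-57.8  16.3 184.3]
180 hook 5 [-16.  -1. 180.] [ 19.   
[... 1355 characters left out ...]
 -5. 180.] [ 15.   1. 185.] [  7.8  -2.2 182.4]
186 ring 10 [-57. -22. 186.] [-52.  23. 192.] [-55.4  -7.3 189.3]
186 hook 5 [-15.  -6. 188.] [ 16.   1. 192.] [ -3.1  -3.3 190.2]
192 ring 16 [-58. -18. 192.] [-51.  19. 198.] [-54.4   2.3 194.8]
192 hook 2 [-13.  -6. 192.] [ 13.  -1. 193.] [  0.   -3.3 192.9]
198 ring 17 [-58. -13. 198.] [-51.  12. 204.] [-54.8  -2.6 200.5]
198 hook 3 [-15.  -5. 202.] [ 16.  -4. 204.] [  4.6  -4.9 203.1]
204 ring 2 [-56.   0. 205.] [-54.   6. 206.] [-55.2   3.1 205.6]
204 hook 3 [-15.  -5. 206.] [ 13.   1. 209.] [ -5.4  -2.4 207.3]
210 hook 2 [-16.  -4. 211.] [ 14.  -2. 213.] [ -1.4  -3.2 212. ]
216 hook 4 [-16.  -5. 219.] [ 17.  -1. 220.] [  0.3  -3.8 219.7]
```

View pics/side3.png

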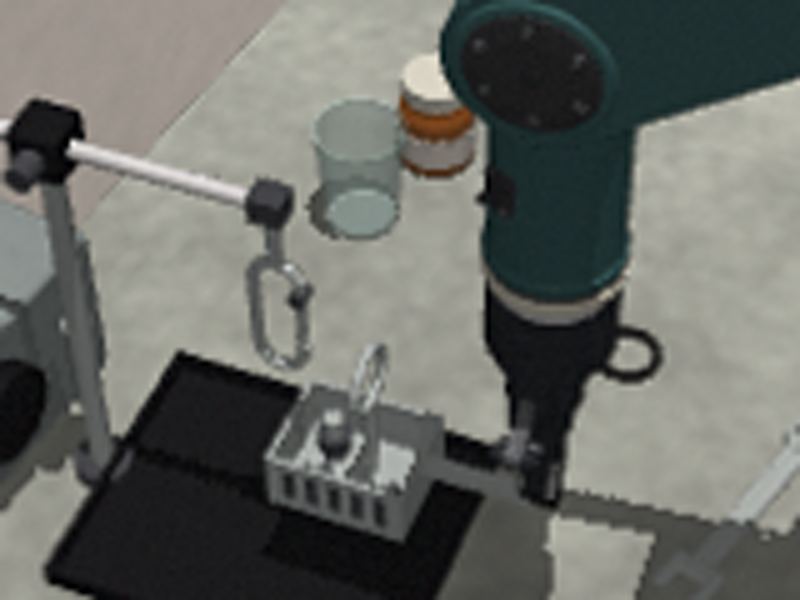

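View pics/top3.png

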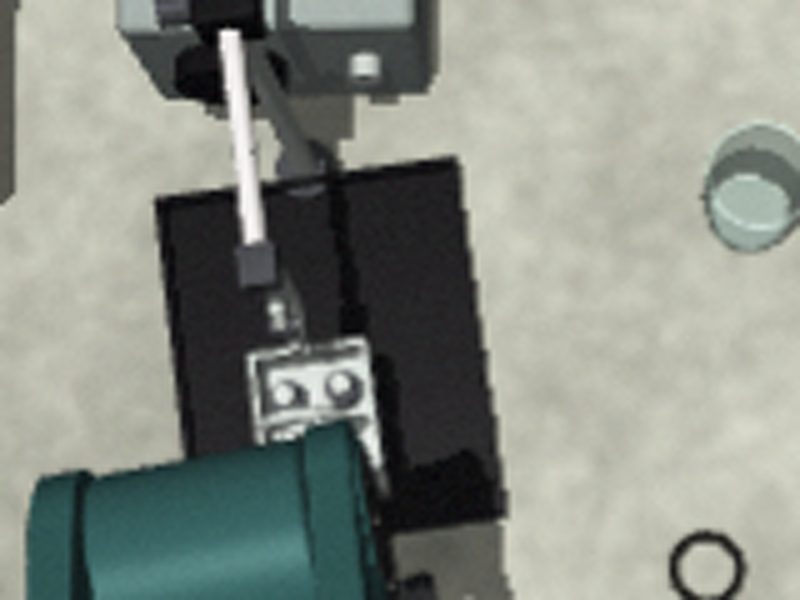

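```bash
cat >> h.py <<'E'
X=fr(.123)[:,0]; Y=fr(.123)[:,1]
P0=np.array([492.3,156.2,130.0])-2.2*Y   # TCP with ring 41 mm before the nose line
def tgt(dx,dz=0,dy=0): return P0+dx*X+dy*Y+[0,0,dz]
def fl(n=4):
    f=[]
    for _ in range(n): f.append(st()['ft_force']); arm.dwell(.02)
    return np.mean(f,0)@fr(.123)
def step(dx,dz,F0,dy=0,vel=20,guard=10):
    g=arm.move_linear(tgt(dx,dz,dy),vel=vel,guard=guard); f=fl()-F0; s=st()
    p=(s['ee_pos']-P0)@fr(.123)
    print('cmd',dx,dz,'at',p.round(1),'F',f.round(1),'g',g,'t',round(s['time'],1)); return f,g
E
python3 - <<'E'
from h import *
arm.move_linear(tgt(0),vel=40); arm.dwell(.3); F0=fl(8); np.save('F0.npy',F0); print(F0)
for dx in [22,27,30,33,35,37,39,41,43,45,47,49]:
    f,g=step(dx,0,F0,vel=60 if dx==22 else 15)
    if g or np.linalg.norm(f)>7: break
c=read_camera('side'); np.savez('side4.npz',**c); x,y,w,h=(220,140,160,120)
cv2.imwrite('pics/side4.png',cv2.resize(c['image'][y:y+h,x:x+w,::-1],(800,600),interpolation=cv2.INTER_CUBIC))
E
```

```text
[ 0.08996889  0.06491474 -1.86016057]
cmd 22 0 at [21.7 -0.  -0.2] F [ 0.2  0.2 -0.5] g False t 11.4
cmd 27 0 at [26.9  0.  -0. ] F [0.2 0.3 0. ] g False t 11.9
cmd 30 0 at [30. -0. -0.] F [-0.2  0.1 -0.1] g False t 12.3
cmd 33 0 at [33. -0. -0.] F [-0.2  0.2  0.3] g False t 12.8
cmd 35 0 at [34.8  0.  -0.1] F [-0.7 -0.5  0.8] g False t 13.1
cmd 37 0 at [36.6  0.  -0.2] F [-2.4  0.3 -0.6] g False t 13.4
cmd 39 0 at [38.9  0.  -0.1] F [-2.1 -0.2 -1.1] g False t 13.8
cmd 41 0 at [41.1 -0.  -0. ] F [-3.  -0.4 -1.2] g False t 14.2
cmd 43 0 at [43.1 -0.   0.1] F [-2.6  0.3 -0.9] g False t 14.5
cmd 45 0 at [45.2 -0.   0.1] F [-2.8 -0.5  0.2] g False t 14.8
cmd 47 0 at [47.1  0.   0. ] F [-3.2 -0.4 -0.1] g False t 15.2
cmd 49 0 at [49.   0.  -0.1] F [-3.1 -0.4 -0.2] g False t 15.6
```

View pics/side4.png

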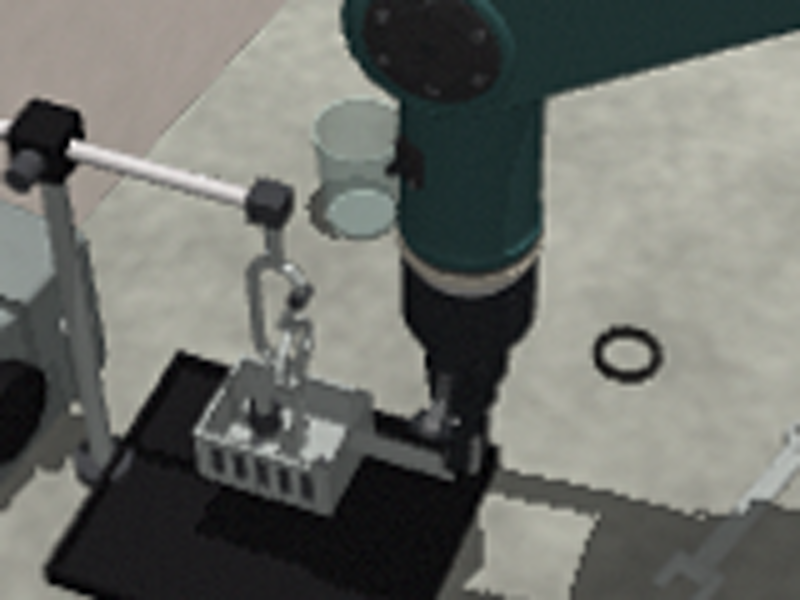

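Run:
```python
from h import *
F0=np.load('F0.npy')
for dx in [51,53,54.5,56,57.5,59,60.5,62,63,64,65,66,67]:
    f,g=step(dx,0,F0,vel=15,guard=8)
    if g or np.linalg.norm(f)>9.5 or (dx>58 and f[0]<-5): break
c=read_camera('side'); np.savez('side5.npz',**c); x,y,w,h=(240,170,80,60)
cv2.imwrite('pics/side5.png',cv2.resize(c['image'][y:y+h,x:x+w,::-1],(800,600),interpolation=cv2.INTER_CUBIC))
```

```text
cmd 51 0 at [51.1 -0.  -0.1] F [-3.3 -0.  -0.5] g False t 15.9
cmd 53 0 at [53.  -0.  -0.2] F [-2.3  0.1 -2.3] g False t 16.3
cmd 54.5 0 at [54.5  0.  -0.1] F [-2.1  0.3 -3. ] g False t 16.6
cmd 56 0 at [56.1 -0.  -0.1] F [-1.6  0.1 -4.2] g False t 16.9
cmd 57.5 0 at [57.6 -0.  -0.1] F [-0.6 -0.2 -5.3] g False t 17.2
cmd 59 0 at [59.1 -0.  -0.1] F [-0.5  0.3 -6. ] g False t 17.6
cmd 60.5 0 at [60.7  0.   0. ] F [-0.5  0.  -5.1] g False t 17.9
cmd 62 0 at [63.4  0.   0.9] F [ 0.3 -0.1  0.4] g False t 18.2
cmd 63 0 at [63.2 -0.   0.2] F [-0.8  0.2  0.5] g False t 18.5
cmd 64 0 at [64. -0. -0.] F [ 0.  -0.   0.5] g False t 18.8
cmd 65 0 at [64.4  0.  -0.2] F [-2.4 -0.   0.8] g False t 19.1
cmd 66 0 at [64.6 -0.  -0.4] F [-5.6 -0.4  1.3] g False t 19.5
```

View pics/side5.png

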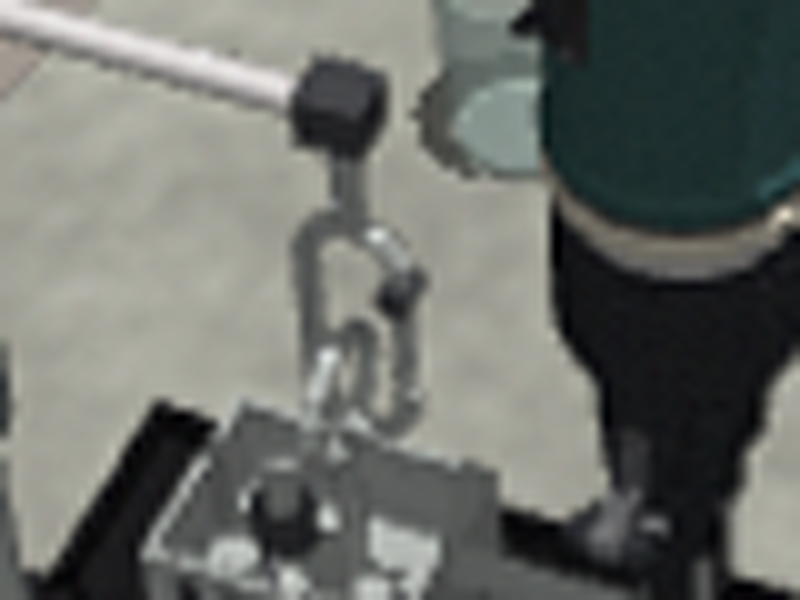

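Run:
```python
from h import *
F0=np.load('F0.npy')
step(61,0,F0); step(60,-8,F0); step(57.5,-15,F0); step(57,-20,F0)
for dz in [-22,-23,-24,-25,-26,-27,-28]:
    f,g=step(57,dz,F0,vel=10,guard=5)
    if g or np.linalg.norm(f)>1.4: break
c=read_camera('side'); np.savez('side6.npz',**c); x,y,w,h=(240,170,80,60)
cv2.imwrite('pics/side6.png',cv2.resize(c['image'][y:y+h,x:x+w,::-1],(800,600),interpolation=cv2.INTER_CUBIC))
```

```text
cmd 61 0 at [61.6 -0.   0.2] F [-0.1  0.3  0.1] g False t 20.0
cmd 60 -8 at [60.1  0.  -8. ] F [-0.2  0.1  0.3] g False t 20.6
cmd 57.5 -15 at [ 57.6  -0.  -15. ] F [-0.2 -0.3  0.4] g False t 21.2
cmd 57 -20 at [ 57.    0.  -20.1] F [ 0.1 -0.7  0.3] g False t 21.7
cmd 57 -22 at [ 57.  -0. -22.] F [-0.1  0.1  0. ] g False t 22.1
cmd 57 -23 at [ 57.  -0. -23.] F [-0.3  0.1  0.1] g False t 22.4
cmd 57 -24 at [ 57.  -0. -24.] F [-0.2 -0.3  0.4] g False t 22.7
cmd 57 -25 at [ 57.1   0.  -24.9] F [-0.3 -0.2  1.4] g False t 23.0
cmd 57 -26 at [ 57.4   0.  -25.7] F [-0.  -0.4  3.6] g False t 23.3
```

View pics/side6.png

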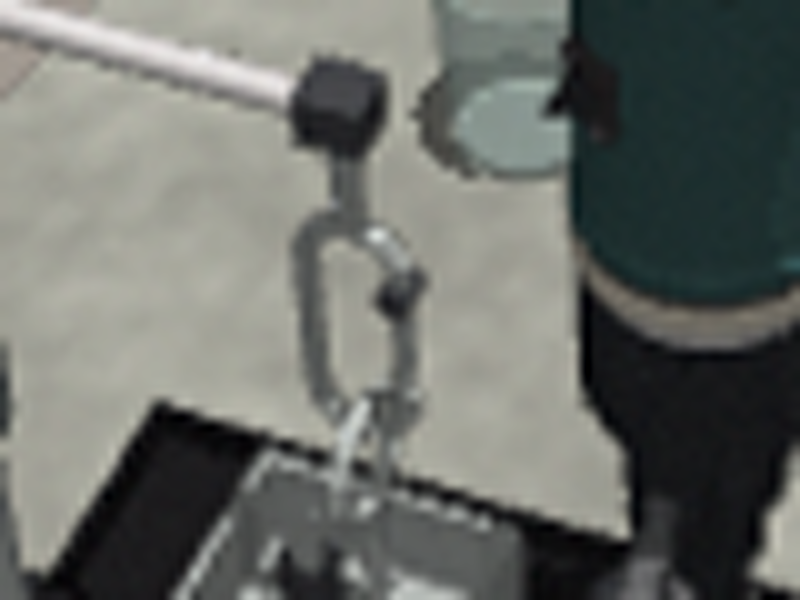

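Run:
```python
from h import *
F0=np.load('F0.npy')
step(57,-25.6,F0,vel=10)
arm.open_gripper(); arm.dwell(.2); pr('open')
arm.move_linear(tgt(57,40),vel=80); arm.move_linear(tgt(-60,80),vel=150); arm.dwell(2.0); pr('away')
for i in range(2):
    c=read_camera('side'); r=cut_out('basket','side')
    d=c['depth']; m=r[0]['region']&(d>0); v,u=np.nonzero(m); W=world(c,u,v,d[v,u]); print(r[0]['confidence'],np.percentile(W,[2,50,98],axis=0).round(1).tolist())
    arm.dwell(.5)
np.savez('side7.npz',**c); x,y,w,h=(230,160,120,90)
cv2.imwrite('pics/side7.png',cv2.resize(c['image'][y:y+h,x:x+w,::-1],(800,600),interpolation=cv2.INTER_CUBIC))
```

```text
cmd 57 -25.6 at [ 57.3   0.  -25.5] F [0.5 0.  3.7] g False t 23.7
open t 24.63 ee [549.1 161.  104.4] F [ 0.07 -0.82  0.17] T [-0.02  0.08 -0.  ] gap 85.4
away t 28.57 ee [433.  146.7 210. ] F [ 0.45  1.08 -0.34] T [ 0.03  0.06 -0.03] gap 85.2
0.98 [[537.0, 138.9, 47.5], [655.4, 171.2, 80.3], [711.7, 216.5, 166.7]]
0.9 [[537.3, 85.1, 0.3], [654.8, 171.3, 79.2], [714.5, 216.5, 170.5]]
```

View pics/side7.png

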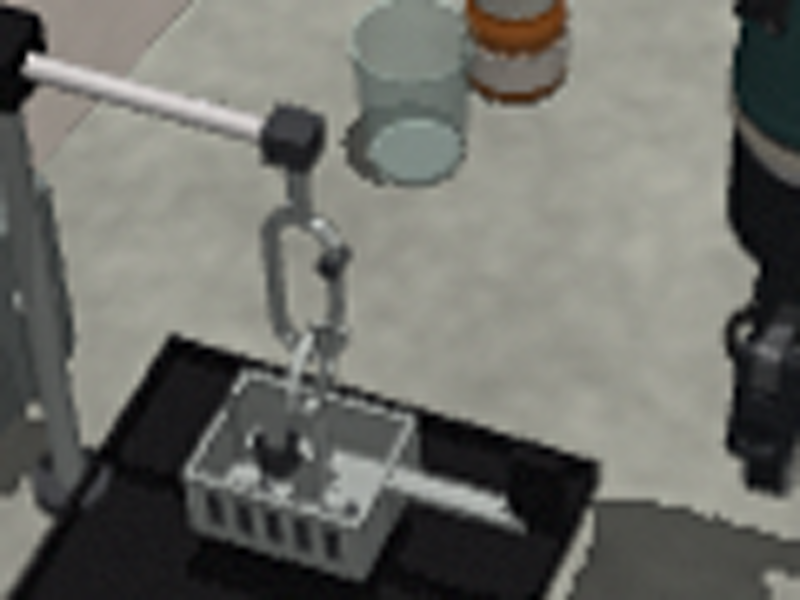

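Run:
```python
from h import *
def g(): return read_camera('side')['image'][175:270,255:330].astype(int)
def run():
    a=[g()]; 
    for _ in range(4): arm.dwell(.12); a.append(g())
    return [int(abs(x-a[0]).max()) for x in a[1:]],[round(float(abs(x-a[0]).mean()),2) for x in a[1:]]
print(run()); arm.dwell(4); print(run()); pr()
```

```text
([9, 12, 10, 10], [0.97, 0.97, 0.97, 0.96])
([8, 10, 11, 9], [0.98, 0.98, 0.98, 0.98])
 t 35.21 ee [433.  146.6 210. ] F [ 0.96  0.05 -0.22] T [ 0.03  0.04 -0.01] gap 85.6
```

Only noise-level frame differences remain, so the basket is still. I'm handing the job in.

```bash
python3 -c "
from h import *
arm.job_done()"
```

```text
the job is handed in; nothing more can be done
```

The basket is hanging by its ring in the bottom bend of the snap hook with the gate shut, and the job is handed in; no verdict was reported.

**What I did:**
- I gripped the basket by its black grip plate at 100 N, lifted it and carried it to the stand.
- I pushed the gate open with the ring. Opening took about 3 N, and the gate bore down with up to about 6 N.
- The gate snapped shut behind the wire. The ring then touched the back bar at about 5.7 N, which was the highest push apart from the gate bearing down. Forces were read between steps, so brief peaks in between are not recorded.
- I lowered the ring into the bend, released the grip and backed the arm away.

**Last checks:**
- **Hook:** The side camera shows the ring in the bend, the gate looking shut, and the basket upright.
- **Stillness:** Frame differences over about 0.6 s, taken twice a few seconds apart, showed only image noise.
- **Arm:** It is clear of everything.
- **Time:** The clock read about 35 s when I handed in.
- **Not measured:** I judged the gate angle and the ring's final height from the picture and the arm's position only. I did not re-measure the bystanders afterwards. The beaker and jar looked undisturbed in the last picture, and I noticed no contact with anything.

**Disagreement:** The wrist camera placed the grip about 5 mm to one side of where the fixed cameras did. I followed the wrist camera, and the grasp was good.

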